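# Take the lighthouse model apart onto its drying stands

## Task

The lighthouse model is only dry-stacked on its rock island: take it apart from the top down, one section at a time, and set each section upright on its own drying stand, flat on the floor of the recess made for its foot (lantern in the smallest round one, upper tower section in the middle round one, lower tower section in the largest round one, plinth in the square one). Set the sections down rather than dropping them, do not tip any over, and leave the paint jar, the brush and the model tree where they are.

Things in the scene. Friction and masses are not known exactly. Their poses are not given: they have to be found in the camera images.
- lantern_center (a point): Centre (half-way up) of the lantern, the smallest and topmost section of the stacked lighthouse model: 58 mm tall, a thin dark deck at its foot (32 mm diameter, 4 mm thick), then a white round body 30 mm in diameter with small dark panes up to 40 mm, then a dark dome narrowing to the top. Grip it on the round body. 60 g. z is its axis, up; its yaw does not matter.
- upper_center (a point): Centre (half-way up) of the upper tower section: straight off-white cylinder 46 mm in diameter, 62 mm tall, flat ends, small dark windows, thin rust-coloured bands. Stacked under the lantern. 110 g. z is its axis, up; its yaw does not matter.
- lower_center (a point): Centre (half-way up) of the lower tower section: straight off-white cylinder 60 mm in diameter, 58 mm tall, flat ends, small dark windows, thin rust-coloured bands. Stacked under the upper section. 150 g. z is its axis, up; its yaw does not matter.
- plinth_center (a point): Centre (half-way up) of the plinth, the lowest section: off-white square block 66 x 66 mm, 56 mm tall, one dark window on each face. Its x and y axes are normal to its side faces; z up. It stands on the island, under the lower section. 220 g.
- island: Fixed round grey rock-like base of the model, 132 mm in diameter at the foot, 20 mm high, flat top; the stack stands on its middle at the start. Origin at the centre of its underside, on the table. The sections are only laid on one another (flat faces, no pegs or glue, up to 2 mm off-centre), in the order plinth, lower section, upper section, lantern.
- stand_lantern: Fixed drying stand: white board 112 x 112 mm with a grey plastic frame on it, total height 13 mm, with a round recess 46 mm in diameter (the smallest), for the lantern with its 32 mm foot, in its middle. The recess floor (white) is 8 mm above the table, the grey plastic rim 5 mm above that. Origin at the centre of the underside, on the table; x and y along the sides, z up.
- stand_upper: Fixed drying stand: white board 112 x 112 mm with a grey plastic frame on it, total height 13 mm, with a round recess 62 mm in diameter (the middle one of the three round ones), for the 46 mm upper tower section, in its middle. The recess floor (white) is 8 mm above the table, the grey plastic rim 5 mm above that. Origin at the centre of the underside, on the table; x and y along the sides, z up.
- stand_lower: Fixed drying stand: white board 112 x 112 mm with a grey plastic frame on it, total height 13 mm, with a round recess 78 mm in diameter (the largest round one), for the 60 mm lower tower section, in its middle. The recess floor (white) is 8 mm above the table, the grey plastic rim 5 mm above that. Origin at the centre of the underside, on the table; x and y along the sides, z up.
- stand_plinth: Fixed drying stand: white board 112 x 112 mm with a grey plastic frame on it, total height 13 mm, with a square recess 82 x 82 mm, sides along its x and y axes, for the 66 mm square plinth, in its middle. The recess floor (white) is 8 mm above the table, the grey plastic rim 5 mm above that. Origin at the centre of the underside, on the table; x and y along the sides, z up.
- paint_jar: Bystander, to be left alone: small closed jar, grey with a white cap, 48 mm in diameter, 55 mm tall, upright among the stands. Origin at the centre of its underside. (The other two bystanders, a brush lying on the table and a model tree 58 mm tall, are outside the group of stands, beyond them on the robot's left and on the robot's right.)
Things that resemble listed ones, but are neither listed nor needed, are in the scene too. What is shaped like the part that bears lower_center but yellow is not meant. What is shaped like the stand_lower but purple is not meant.

How it is judged:
By the outcome, as a careful person would: the job done as asked, in the order asked, and still so for the second after the job is handed in, with the robot touching nothing.
It also fails if it takes over 99 s, if anything falls off the work surface, if the arm or the gripper's body presses on something with over 40 N, if the wrist force passes 120 N, or if a joint passes its speed limit or range.

## Robot

A 6-joint arm with a two-finger parallel gripper is mounted at the origin on the work surface. World frame = base frame: x ahead of the robot, y to its left, z up, the work surface at z = 0. Lengths are in m, angles in rad, forces in N, time in s.
With the tool pointing down it reaches from about 0.35 to 0.975 m from the base axis. Payload 17.4 kg.
Tool frame: the origin (TCP) lies midway between the tips of the shut fingers; the grasp point (between the pads) lies 19 mm behind it; z points along the fingers, y is the direction in which the jaws open and shut (so a half turn about z gives the same grasp; the last joint's range is limited). The gripper opens to 85 mm and grips with 20 to 120 N. Pads are 22 mm wide; open, the fingers measure 114 mm over their backs; the gripper's body (76 mm by 85 mm) begins 54 mm behind the grasp point. The pads swing forward as they close: fully open they stand 13 mm farther back than shut.
Start: joints at [-1.149, 0.116, 1.442, -0, 1.584, -0.038], TCP at [0.3, -0.605, 0.231] pointing down, gripper open.
Joint ranges: [-2.83, 2.83], [-0.83, 2.19], [0.07, 2.5], [-1.14, 4.28], [0.01, 3], [-2.97, 2.97]. Speed limits (rad/s): [1.89, 1.89, 2.22, 3.14, 3.14, 3.14].

## Interface

Orientations are given as a 3x3 rotation matrix whose columns are the frame's x, y, z axes.
In Python, from station import arm, solver, optics gives the robot as it stands. Calls block until the motion is done:
- arm.reach(position, orientation): joint-space move of the TCP to a pose.
- arm.line_to(position, frame=None, v=0.15, guard=None): straight line of the TCP; frame=None keeps the orientation; v is the mean speed in m/s. With guard (N) it stops when the force on the tool has changed by that much, and returns True; else False.
- arm.goto_joints(angles): joint-space move.
- arm.let_go() and arm.grasp(grip_force=None): open the fingers fully, or close them until they stop; grip_force is the grip in N (None keeps the last).
- arm.dwell(seconds).
- solver.ik(position, orientation): joint angles nearest the present ones, or None.
- arm.read_state(): the state.
- optics.grab_frame(name): name is "scene" or "top"; returns the picture (420x560x3 uint8, red, green, blue); there is no depth.
- optics.calibration(name): a dict with "intrinsics" (3x3 intrinsics, pixels), "origin" and "rotation" of the camera in the world. Camera axes: x right, y up, looking along -z (the intrinsics and any distortion apply to the point x, -y, -z); pixel columns grow to the right and rows downward; lengths in m; the calibration is good to about 2 mm. A picture is of the moment at which its call begins. calibration takes no time and is no camera call.
A pose or a line that the arm cannot do raises arm.Unreachable and nothing moves.
- arm.finish_job(): hands the job in, once; it reports no verdict.
Trained networks look in the newest picture that a camera, given by its name, has taken for a name from the list of things; names that differ only in an ending like _2 or _b are one class to them, and where a whole thing is asked for, a point or a joint stands for the part that bears it (a point fixed in the world has none). Each returns a list of dicts, best first, with "p" (0 to 1); they miss things now and then, are a little off and sometimes report something else, mostly with a low value. They report only what shows in the picture. A call takes as long as a camera call. They do not tell look-alikes from the thing itself.
- optics.regions_of(camera, thing): "pixels" (420x560 bool, what is visible of it) and "rect" ([left, top, right, bottom] in pixels, round what is visible of it).
- optics.pinpoint(camera, thing): "location" ([column, row] in pixels: a listed point, or the origin of a listed thing).
The state is a dict: "time": time; "q": joint angles; "dq": joint speeds; "effort": joint torques, N m; "position": TCP position; "eef_rot": TCP orientation; "wrist_force": force on the tool from outside, world axes, zero at the start; "wrist_torque": the same for the moment, N m; "gripper_width": opening from 0.0 (shut) to 1.0 (fully open).
Only numpy, scipy, OpenCV 4.12 (cv2) and the standard library are available. Lean on these libraries where they do the work, as an engineer would, in place of code of your own. Each camera call takes 0.05 s, during which the arm holds its last target.

## Working session

There is one attempt and no reset: what is moved stays moved. The work goes in short steps, each a Python script; the robot and the scene stay as the last script left them, time stands still between calls to the robot, and variables do not carry over. Pictures are saved under pics/ and viewed, and the job is handed in when it is done.

```bash
ls; mkdir -p pics; python3 - <<'E'
from station import arm, solver, optics
import cv2, numpy as np
for n in ("scene","top"):
    im=optics.grab_frame(n); cv2.imwrite(f"pics/{n}0.png",im[:,:,::-1]); c=optics.calibration(n); print(n,c)
s=arm.read_state(); print(s["time"],s["position"],s["eef_rot"],s["gripper_width"])
E
```

```text
pics
scene {'intrinsics': array([[518.75341376,   0.        , 269.20290896],
       [  0.        , 518.75341376, 212.76690371],
       [  0.        ,   0.        ,   1.        ]]), 'origin': array([1.06175429, 0.78248707, 0.72390148]), 'rotation': array([[-0.83773988, -0.27736002,  0.47038635],
       [ 0.5460091 , -0.43826998,  0.71399824],
       [ 0.00812165,  0.85498002,  0.51859734]])}
top {'intrinsics': array([[433.31512642,   0.        , 280.86873189],
       [  0.        , 433.31512642, 214.50184405],
       [  0.        ,   0.        ,   1.        ]]), 'origin': array([ 0.45438654, -0.00513655,  1.05145328]), 'rotation': array([[ 0.01750228,  0.9942481 , -0.10566163],
       [-0.99979559,  0.0184732 ,  0.00821725],
       [ 0.01012189,  0.10549621,  0.99436819]])}
0.1 [ 0.29947576 -0.60473916  0.23061735] [[ 8.96136038e-01  4.43779239e-01 -4.33537163e-04]
 [ 4.43779449e-01 -8.96135518e-01  9.66325797e-04]
 [ 4.03272771e-05 -1.05835425e-03 -9.99999439e-01]] 0.9983197690106913
```

View pics/scene0.png

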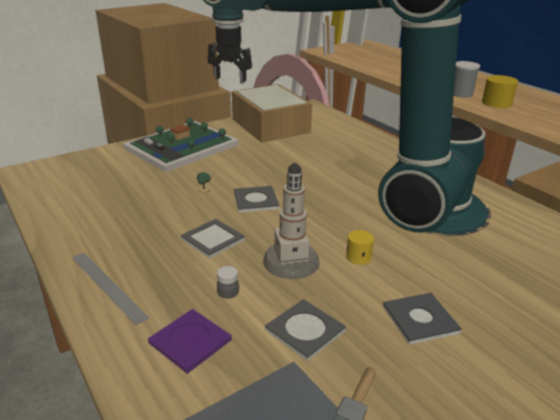

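View pics/top0.png

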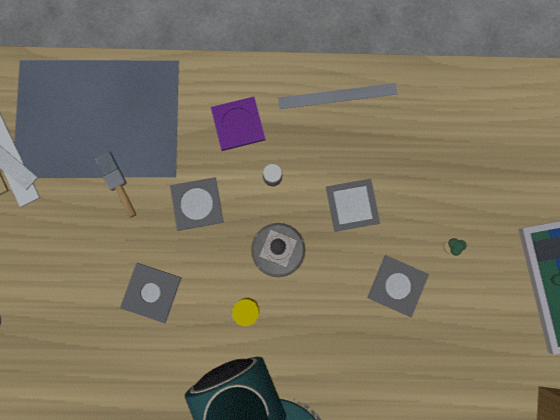

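The two views agree. In the top image:
- **Stack:** (278,247).
- **Lower-section stand:** the largest round recess, at (197,204).
- **Upper-section stand:** the middle round recess, at (398,286).
- **Lantern stand:** the smallest round recess, at (151,293).
- **Plinth stand:** the square recess, at (353,205).
- **Jar:** (272,175).

The purple stand at (238,124) and the yellow cylinder at (246,312) are the look-alikes, so I'm leaving them out. Next I'll measure positions and check close crops.

```bash
cat > h.py <<'E'
from station import arm, solver, optics
import cv2, numpy as np
def ray(cam,uv):
    c=optics.calibration(cam);K=c["intrinsics"]
    d=np.array([(uv[0]-K[0,2])/K[0,0],-(uv[1]-K[1,2])/K[1,1],-1.])
    d=c["rotation"]@d; return c["origin"],d/np.linalg.norm(d)
def atz(cam,uv,z):
    o,d=ray(cam,uv); return o+d*(z-o[2])/d[2]
def proj(cam,p):
    c=optics.calibration(cam);K=c["intrinsics"]
    q=c["rotation"].T@(np.asarray(p,float)-c["origin"]); return np.array([K[0,2]+K[0,0]*q[0]/-q[2],K[1,2]+K[1,1]*-q[1]/-q[2]])
def tri(ua,ub):
    A=np.zeros((3,3));b=np.zeros(3);
    for cam,u in (("scene",ua),("top",ub)):
        o,d=ray(cam,u);M=np.eye(3)-np.outer(d,d);A+=M;b+=M@o
    return np.linalg.solve(A,b)
def down(yaw): # jaw axis y at angle yaw
    y=np.array([np.cos(yaw),np.sin(yaw),0]);z=np.array([0,0,-1.]);return np.column_stack([np.cross(y,z),y,z])
E
python3 - <<'E'
from h import *
np.set_printoptions(precision=4,suppress=True)
ims={n:optics.grab_frame(n) for n in("scene","top")}
Z=dict(lantern_center=.225,upper_center=.165,lower_center=.105,plinth_center=.048,island=0,stand_lantern=0,stand_upper=0,stand_lower=0,stand_plinth=0,paint_jar=0)
for t,z in Z.items():
    for cam in ims:
        for r in optics.pinpoint(cam,t)[:4]:
            print(t,cam,r["location"],round(r["p"],2),atz(cam,r["location"],z))
# white floors in top
g=ims["top"].astype(int)
for name,(u,v) in dict(lantern=(151,293),upper=(398,286),lower=(197,204),plinth=(353,205)).items():
    c=g[v-30:v+30,u-30:u+30].min(2); m=(c>(c.max()*0.72)).astype(np.uint8)
    n,l,st,ce=cv2.connectedComponentsWithStats(m); k=l[30,30]; 
    cs,_=cv2.findContours((l==k).astype(np.uint8),cv2.RETR_EXTERNAL,cv2.CHAIN_APPROX_NONE)
    rr=cv2.minAreaRect(max(cs,key=len)); ctr=ce[k]+[u-30,v-30]
    print(name,ctr,st[k],rr,atz("top",ctr,.0105))
    if name=="plinth":
        P=[atz("top",p+np.array([u-30,v-30]),.0105)[:2] for p in cv2.boxPoints(rr)]
        print([ (np.linalg.norm(P[i]-P[i-1]),np.degrees(np.arctan2(*(P[i]-P[i-1])[::-1]))) for i in range(4)])
a=cv2.resize(ims["top"][200:295,225:330],None,fx=5,fy=5,interpolation=2)
b=cv2.resize(ims["scene"][155:280,255:330],None,fx=4,fy=4,interpolation=2)
H=max(a.shape[0],b.shape[0]);f=lambda x:cv2.copyMakeBorder(x,0,H-x.shape[0],0,0,0)
w=np.hstack([f(a)[:,:480],f(b)]);print(w.shape);cv2.imwrite("pics/crop1.png",w[:,:,::-1])
E
```

```text
lantern_center scene [292.4, 171.9] 0.83 [ 0.4756 -0.0187  0.225 ]
lantern_center scene [226.0, 291.6] 0.56 [0.7863 0.25   0.225 ]
lantern_center scene [291.6, 198.7] 0.28 [0.5437 0.0747 0.225 ]
lantern_center top [275.7, 246.7] 0.68 [ 0.4804 -0.0032  0.225 ]
lantern_center top [200.7, 203.2] 0.22 [0.5612 0.1423 0.225 ]
upper_center scene [292.5, 195.4] 0.71 [ 0.4712 -0.0213  0.165 ]
upper_center top [275.3, 249.9] 0.66 [ 0.4758 -0.0024  0.165 ]
upper_center top [396.7, 285.7] 0.19 [ 0.4078 -0.2498  0.165 ]
lower_center scene [359.5, 246.6] 0.76 [0.4157 0.1448 0.105 ]
lower_center scene [293.6, 221.1] 0.72 [ 0.4738 -0.0102  0.105 ]
lower_center scene [208.3, 239.5] 0.52 [ 0.6689 -0.0471  0.105 ]
lower_center scene [257.9, 198.9] 0.47 [ 0.4882 -0.138   0.105 ]
lower_center top [244.8, 312.7] 0.74 [0.3419 0.0606 0.105 ]
lower_center top [275.3, 249.6] 0.55 [ 0.4779 -0.0022  0.105 ]
lower_center top [277.3, 244.0] 0.54 [ 0.4901 -0.0063  0.105 ]
lower_center top [276.9, 245.7] 0.37 [ 0.4864 -0.0055  0.105 ]
plinth_center scene [289.9, 245.1] 0.94 [ 0.4864 -0.0038  0.048 ]
plinth_center t
[... 1055 characters left out ...]
.3745 0.2917 0.0105]
upper [397.8716 285.6475] [ 18  17  25  26 522] ((30.0, 29.5), (25.0, 24.0), 90.0) [ 0.3999 -0.2953  0.0105]
lower [196.2766 203.4781] [ 14  14  32  32 799] ((29.5, 29.5), (31.0, 31.0), 90.0) [0.588  0.1912 0.0105]
plinth [352.4488 204.7044] [  10   11   40   38 1123] ((29.423076629638672, 29.61538314819336), (33.92808532714844, 33.535858154296875), 78.69007110595703) [ 0.5921 -0.1869  0.0105]
[(np.float64(0.08256017784400282), np.float64(11.508294898323292)), (np.float64(0.08214197157178929), np.float64(-77.51498719472295)), (np.float64(0.08277096894970004), np.float64(-168.94651105199765)), (np.float64(0.08148173877712787), np.float64(102.3465201748875))]
(500, 780, 3)
```

View pics/crop1.png

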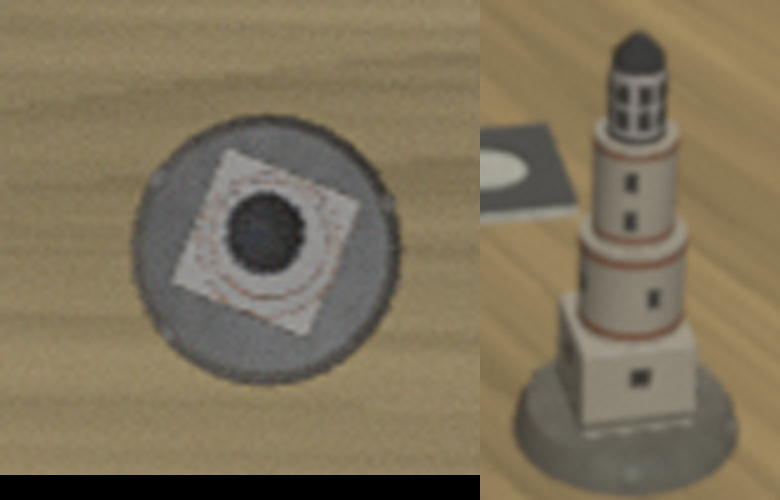

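```bash
python3 - <<'E'
from h import *
np.set_printoptions(precision=4,suppress=True)
o=np.array([225,200]);
P=[atz("top",np.array(c)/5+o-.4,.076) for c in[(228,150),(358,204),(308,336),(174,283)]]
print("plinth top",np.mean(P,0),[(np.linalg.norm(P[i]-P[i-1]),np.degrees(np.arctan2(*(P[i]-P[i-1])[:2][::-1]))) for i in range(4)])
print("island",atz("top",np.array((266,250))/5+o-.4,0.003))
print("dome",atz("top",np.array((265,233))/5+o-.4,.236))
# scene axis columns: sanity: project estimated axis
x,y=.480,-.0095
for z in(.254,.225,.196,.134,.076): print(z,proj("scene",(x,y,z)))
# stand centres in scene via white blobs
for name,(u,v) in dict(lantern=(420,316),upper=(256,198),lower=(305,327),plinth=(213,237)).items():
    im=optics.grab_frame("scene").astype(int); c=im[v-25:v+25,u-30:u+30].min(2); m=(c>150).astype(np.uint8)
    n,l,st,ce=cv2.connectedComponentsWithStats(m);k=l[25,30];ctr=ce[k]+[u-30,v-25];print(name,ctr,st[k],atz("scene",ctr,.0095))
E
```

```text
plinth top [ 0.4818 -0.0081  0.076 ] [(np.float64(0.06436634916649862), np.float64(-20.919300505495357)), (np.float64(0.06340766223790638), np.float64(-111.540033383601)), (np.float64(0.06316203171472914), np.float64(160.05188980160204)), (np.float64(0.0644766652101296), np.float64(69.54852874532484))]
island [ 0.4805 -0.0079  0.003 ]
dome [ 0.4811 -0.0068  0.236 ]
0.254 [293.6887 161.6478]
0.225 [293.242  174.0638]
0.196 [292.8073 186.1442]
0.134 [291.9164 210.9069]
0.076 [291.1271 232.8453]
lantern [420.2651 315.0964] [ 21  19  20  11 166] [0.3737 0.2937 0.0095]
upper [255.3563 196.6207] [21 21 18  6 87] [ 0.3989 -0.2948  0.0095]
lower [304.4747 326.7602] [   0    0   60   50 2452] [0.5898 0.1949 0.0095]
plinth [212.1508 235.5556] [ 10  14  39  21 378] [ 0.5923 -0.1855  0.0095]
```

Both cameras agree to 2–4 mm on the stand positions. The crop confirms that the stack I'm going for is the off-white one with rust bands. Lantern first.

```bash
cat >> h.py <<'E'
T=np.array([.481,-.0075])
S=dict(lantern=(np.array([.374,.2925]),),upper=(np.array([.3995,-.295]),),lower=(np.array([.588,.192]),),plinth=(np.array([.592,-.1865]),))
def P(xy,z): return [float(xy[0]),float(xy[1]),float(z)]
def st(msg):
    s=arm.read_state(); print(msg,"t=%.2f"%s["time"],np.round(s["position"],4),"w=%.3f"%s["gripper_width"],"F",np.round(s["wrist_force"],2))
    return s
def pick(xy,base,off,yaw,grip,high):
    arm.reach(P(xy,high),down(yaw)); st("above")
    arm.line_to(P(xy,base+off+.0),v=.12); st("at")
    arm.grasp(grip_force=grip); st("gripped")
def lift(xy,z): 
    arm.line_to(P(xy,z),v=.12); return st("lifted")
def place(xy,off,yaw,high):
    arm.line_to(P(xy,high),frame=down(yaw),v=.2); st("over")
    arm.line_to(P(xy,.008+off+.010),v=.15); arm.dwell(.2); st("pre")
def touch(xy,off):
    hit=arm.line_to(P(xy,.008+off-.004),v=.015,guard=3.0); print(hit); st("touch"); 
def release(xy,high):
    arm.let_go(); st("open"); arm.line_to(P(xy,high),v=.2); st("away")
def snap(n):
    for c in("scene","top"): cv2.imwrite(f"pics/{c}{n}.png",optics.grab_frame(c)[:,:,::-1])
E
python3 - <<'E'
from h import *
s=st("0"); arm.line_to([.3,-.605,.33],v=.2)
pick(T,.196,.005,np.arctan2(T[1],T[0]),25,.31)
lift(T,.275)
snap("1")
E
```

```text
0 t=1.40 [ 0.2995 -0.6049  0.2313] w=1.002 F [0.13 0.44 0.02]
above t=4.28 [ 0.4812 -0.0081  0.3099] w=1.000 F [ 0.72 -0.03  1.04]
at t=5.33 [ 0.4813 -0.0075  0.2019] w=0.999 F [-0.03  0.93  0.38]
gripped t=5.88 [ 0.4811 -0.0075  0.2012] w=0.344 F [ 0.08 -0.21  1.76]
lifted t=6.65 [ 0.4808 -0.0075  0.2742] w=0.344 F [-1.04 -0.15 -0.41]
```

View pics/scene1.png

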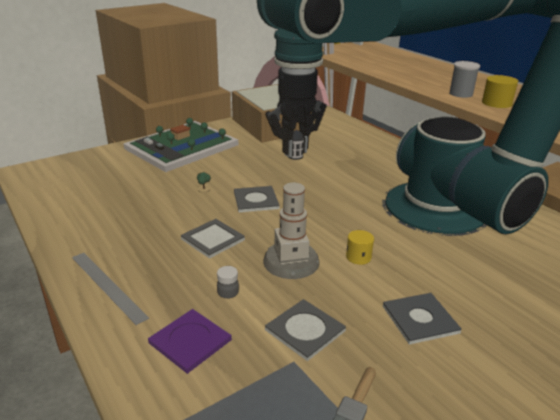

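The scene shows the lantern held at (296,148) and the rest of the stack still upright at (292,230). Gripper width 0.344 is about 29 mm, which fits the lantern body. Placing it now.

```bash
python3 - <<'E'
from h import *
xy=S["lantern"][0]; yaw=np.arctan2(xy[1],xy[0])
place(xy,.005,yaw,.275)
touch(xy,.005)
snap("2")
im=[cv2.resize(cv2.imread("pics/scene2.png")[220:360,340:480],None,fx=3,fy=3),cv2.resize(cv2.imread("pics/top2.png")[220:360,80:200],None,fx=3,fy=3)]
cv2.imwrite("pics/c2.png",np.hstack(im))
E
```

```text
over t=8.49 [0.3742 0.292  0.275 ] w=0.344 F [-0.06  0.06 -0.5 ]
pre t=10.53 [0.3742 0.2926 0.0234] w=0.342 F [ 0.39  0.04 -0.89]
True
touch t=11.19 [0.374  0.2925 0.013 ] w=0.346 F [ 0.25 -0.22  4.59]
```

View pics/c2.png

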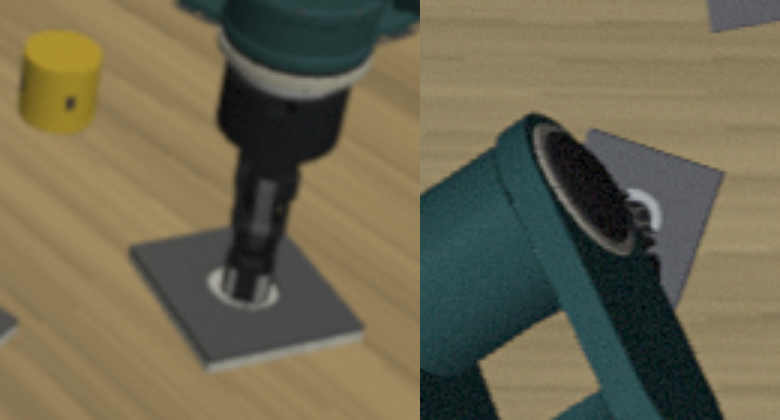

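Contact came at z=0.013 as expected, and the crop shows the lantern foot inside the recess. Releasing it and fetching the upper section.

```bash
python3 - <<'E'
from h import *
release(S["lantern"][0],.27)
pick(T,.134,.011,np.arctan2(T[1],T[0]),25,.25)
lift(T,.235)
xy=S["upper"][0]
place(xy,.011,np.arctan2(xy[1],xy[0]),.235)
snap("3")
im=[cv2.resize(cv2.imread("pics/scene3.png")[110:330,180:480],None,fx=2.6,fy=2.6)]
cv2.imwrite("pics/c3.png",np.hstack(im))
E
```

```text
open t=11.88 [0.3737 0.2923 0.0126] w=0.999 F [-0.55  0.06 -0.21]
away t=13.31 [0.3738 0.2923 0.2688] w=0.998 F [0.04 0.32 0.11]
above t=14.53 [ 0.481  -0.0067  0.25  ] w=0.996 F [ 0.25 -0.68 -0.16]
at t=15.55 [ 0.4813 -0.0075  0.1458] w=1.003 F [-0.35 -0.68  0.38]
gripped t=16.00 [ 0.4811 -0.0075  0.1454] w=0.516 F [-2.76 -0.14  5.43]
lifted t=16.90 [ 0.4808 -0.0075  0.2341] w=0.522 F [ 0.54 -0.33 -1.08]
over t=18.54 [ 0.3997 -0.2944  0.2351] w=0.520 F [ 0.44 -0.46 -1.82]
pre t=20.27 [ 0.3997 -0.2952  0.0295] w=0.521 F [ 0.02 -0.35 -1.96]
```

View pics/c3.png

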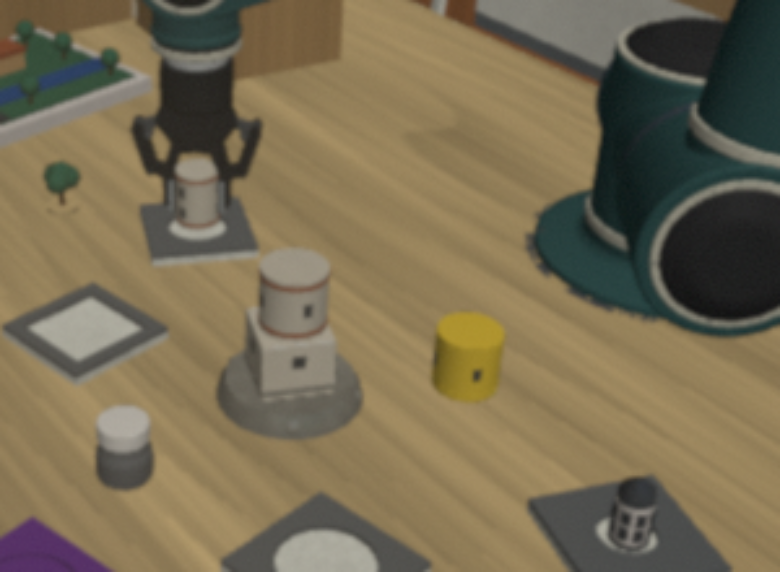

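View pics/top3.png

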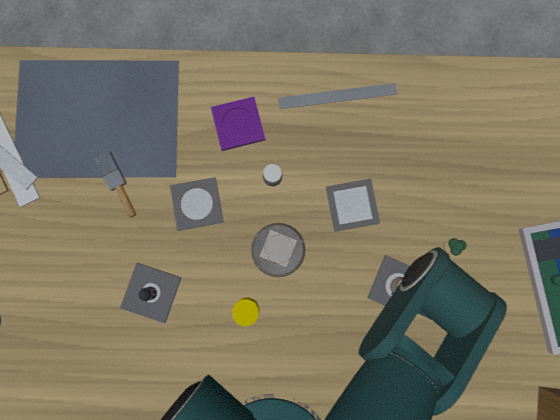

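The lantern stands upright in its recess at top pixel (149,293). The upper section is held over its own recess, and the lower section is still on the plinth. The arm clears the tree. Setting the upper section down and picking the lower one.

```bash
python3 - <<'E'
from h import *
touch(S["upper"][0],.011)
release(S["upper"][0],.2)
pick(T,.076,.010,np.arctan2(T[1],T[0]),25,.19)
lift(T,.18)
xy=S["lower"][0]
place(xy,.010,np.arctan2(xy[1],xy[0]),.18)
snap("4")
cv2.imwrite("pics/c4.png",cv2.resize(cv2.imread("pics/scene4.png")[130:380,180:480],None,fx=2.4,fy=2.4))
cv2.imwrite("pics/c4t.png",cv2.resize(cv2.imread("pics/top4.png")[140:340,110:430],None,fx=2.4,fy=2.4))
E
```

```text
True
touch t=21.02 [ 0.3994 -0.2949  0.0193] w=0.520 F [-0.27  1.35  4.53]
open t=21.50 [ 0.3991 -0.2947  0.0189] w=1.002 F [ 0.54 -0.52  0.05]
away t=22.56 [ 0.3992 -0.2947  0.1986] w=1.001 F [-0.03 -0.04 -0.61]
above t=23.71 [ 0.481  -0.0082  0.1898] w=0.999 F [-0.17 -0.2   0.2 ]
at t=24.73 [ 0.4814 -0.0076  0.0868] w=1.001 F [-0.41  1.13  0.22]
gripped t=25.09 [ 0.4813 -0.0075  0.0868] w=0.682 F [-2.54  0.45  6.81]
lifted t=26.02 [ 0.4807 -0.0075  0.1791] w=0.686 F [ 0.4  -0.32 -1.67]
over t=27.31 [0.5878 0.1913 0.1801] w=0.687 F [-0.23 -0.04 -1.99]
pre t=28.68 [0.5883 0.1921 0.0288] w=0.686 F [ 0.05 -1.1  -0.96]
```

View pics/c4.png

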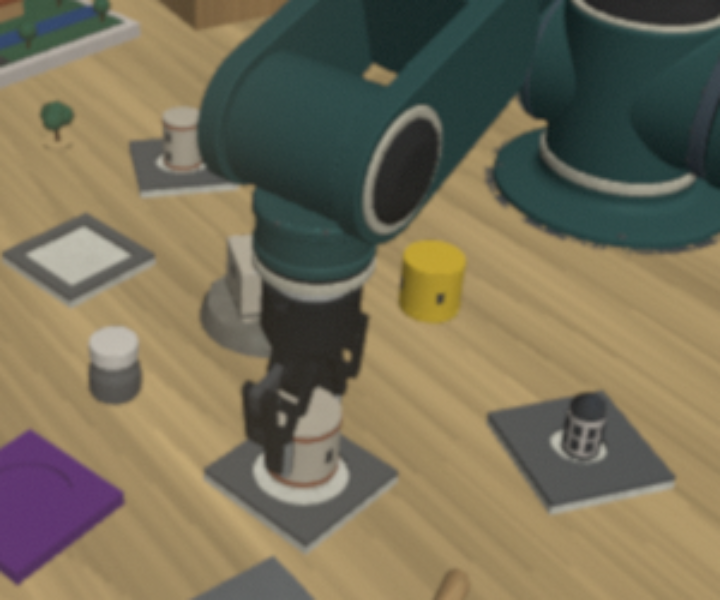

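View pics/c4t.png

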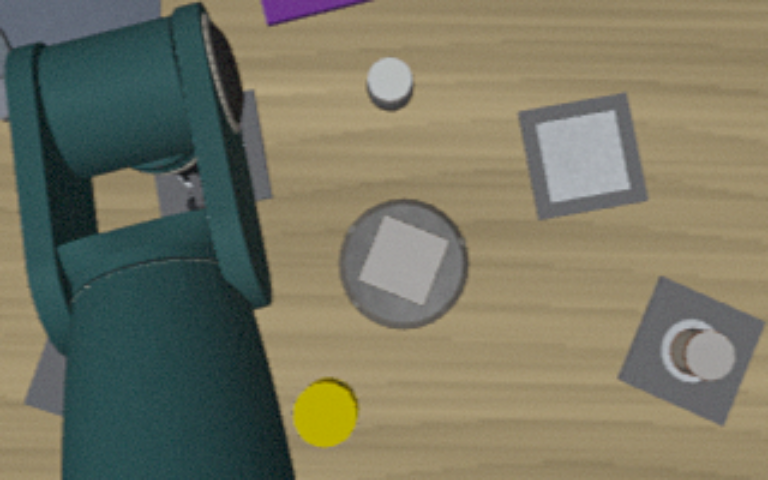

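The upper section stands upright in its recess, and the lower section is centred over its stand. The plinth is unobstructed, so I'll set the lower section down and re-measure the plinth pose before gripping it.

```bash
python3 - <<'E'
from h import *
touch(S["lower"][0],.010)
release(S["lower"][0],.16)
g=optics.grab_frame("top").astype(int)
def sq(u,v,z,r=24):
    c=cv2.resize(g[v-r:v+r,u-r:u+r].min(2).astype(np.uint8),None,fx=8,fy=8,interpolation=cv2.INTER_CUBIC)
    t,m=cv2.threshold(c,0,255,cv2.THRESH_OTSU)
    if z>.05: m=(c>135).astype(np.uint8)
    n,l,s_,ce=cv2.connectedComponentsWithStats((m>0).astype(np.uint8));k=l[r*8,r*8]
    cs,_=cv2.findContours((l==k).astype(np.uint8),cv2.RETR_EXTERNAL,cv2.CHAIN_APPROX_NONE)
    b=cv2.boxPoints(cv2.minAreaRect(max(cs,key=len)))
    p=np.array([atz("top",(q+.5)/8-.5+[u-r,v-r],z)[:2] for q in b]); e=p-np.roll(p,1,0)
    print(t,p.mean(0),np.linalg.norm(e,axis=1),np.degrees(np.arctan2(e[:,1],e[:,0]))%90, c[r*8,r*8])
sq(278,248,.076); sq(353,205,.0105)
snap("5")
E
```

```text
True
touch t=29.42 [0.5879 0.192  0.0187] w=0.684 F [-0.9  -0.95  7.3 ]
open t=29.81 [0.5875 0.1918 0.018 ] w=0.998 F [-0.57 -0.59  0.3 ]
away t=30.67 [0.5875 0.1918 0.1585] w=1.001 F [ 0.01 -0.13  0.2 ]
136.0 [ 0.48229538 -0.00762074] [0.06614085 0.06635562 0.06659979 0.06621965] [69.04585248 69.10235526 68.92789787 68.7054924 ] 167
139.0 [ 0.59231073 -0.18715017] [0.08305162 0.08319825 0.08326033 0.08252398] [10.9845109  11.95794109 10.52268803 11.8228451 ] 173
```

```bash
python3 - <<'E'
from h import *
d=np.deg2rad; C=np.array([.4822,-.0076]); xy=S["plinth"][0]
pick(C,.020,.011,d(-21.1),30,.14)
lift(C,.12)
place(xy,.011,d(11.3),.12)
snap("6")
cv2.imwrite("pics/c6.png",cv2.resize(cv2.imread("pics/scene6.png")[130:380,130:480],None,fx=2.2,fy=2.2))
cv2.imwrite("pics/c6t.png",cv2.resize(cv2.imread("pics/top6.png")[140:340,110:430],None,fx=2.4,fy=2.4))
E
```

```text
above t=31.73 [ 0.4828 -0.0071  0.1403] w=1.000 F [ 0.48 -0.43  1.24]
at t=32.78 [ 0.4826 -0.0076  0.0317] w=0.996 F [ 0.01 -0.49  0.16]
gripped t=33.10 [ 0.4827 -0.0076  0.0318] w=0.771 F [-0.21  0.11  6.25]
lifted t=33.99 [ 0.4818 -0.0076  0.1191] w=0.771 F [-0.29 -0.53 -2.8 ]
over t=35.19 [ 0.5916 -0.186   0.1197] w=0.770 F [-0.34 -0.31 -2.24]
pre t=36.15 [ 0.5925 -0.1867  0.0301] w=0.769 F [-0.9   0.06 -2.13]
```

View pics/c6.png

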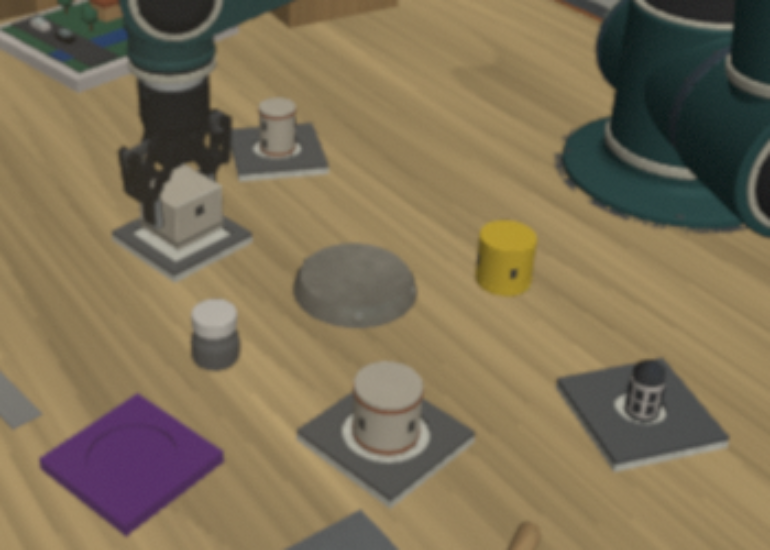

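View pics/c6t.png

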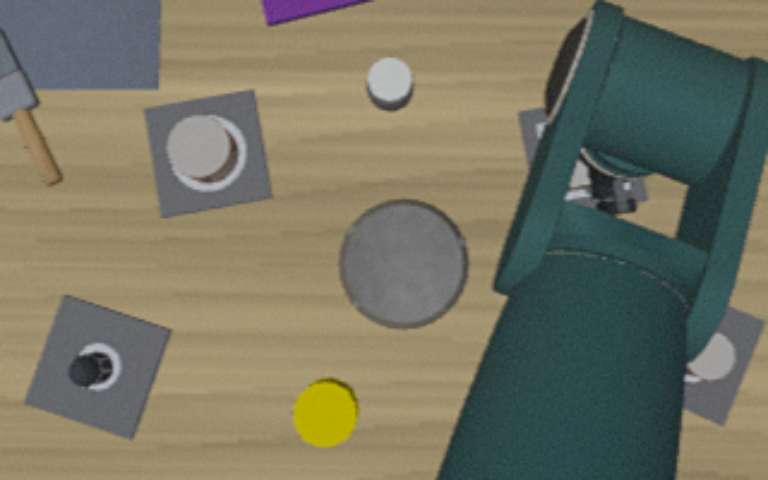

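The plinth is square to its recess and hovering over it, and the other three sections stand upright. Lowering it, releasing, then backing off to check.

```bash
python3 - <<'E'
from h import *
xy=S["plinth"][0]
touch(xy,.011); release(xy,.25)
arm.reach([.42,-.52,.33],down(-.9)); st("parked")
snap("7")
cv2.imwrite("pics/c7.png",cv2.resize(cv2.imread("pics/scene7.png")[130:380,130:480],None,fx=2.2,fy=2.2))
cv2.imwrite("pics/c7t.png",cv2.resize(cv2.imread("pics/top7.png")[140:340,110:430],None,fx=2.4,fy=2.4))
E
```

```text
True
touch t=36.88 [ 0.5919 -0.1865  0.0198] w=0.772 F [-1.38 -0.38  4.99]
open t=37.23 [ 0.5914 -0.1863  0.019 ] w=0.997 F [ 0.52  0.47 -0.4 ]
away t=38.53 [ 0.5917 -0.1864  0.2486] w=0.997 F [ 0.38  0.42 -0.06]
parked t=39.96 [ 0.4208 -0.5192  0.3297] w=1.002 F [0.17 0.59 0.03]
```

View pics/c7.png

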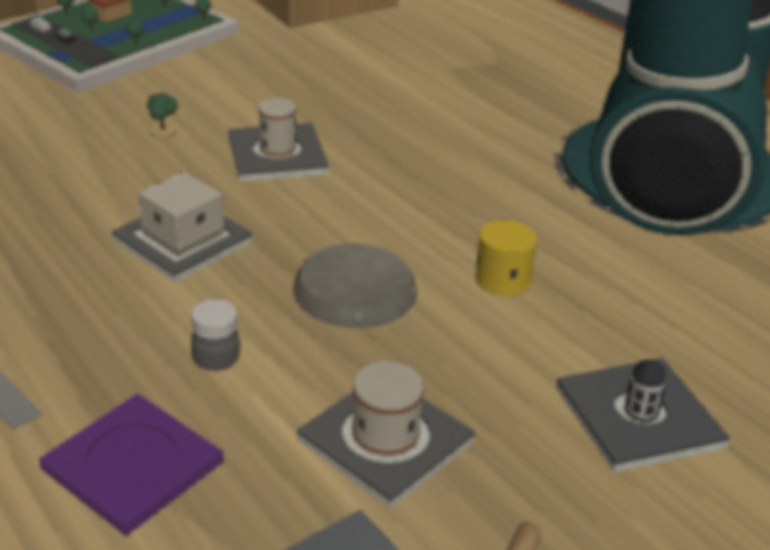

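View pics/c7t.png

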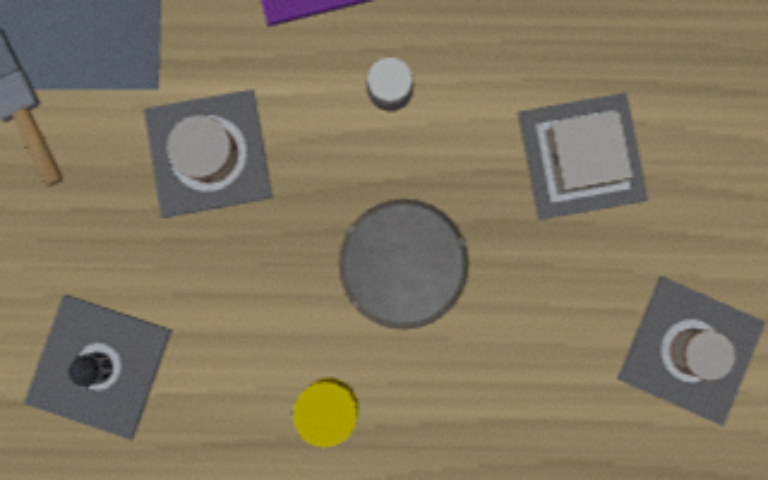

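All four sections are upright inside their recesses. The jar, brush, tree and look-alikes are where they were, and the robot is clear. Handing in.

```bash
python3 -c "
from station import arm
print(arm.finish_job())"
```

```text
the job is handed in; nothing more can be done
None
```

I took the lighthouse apart from the top down: lantern, upper section, lower section, then plinth. Each section was lowered slowly until it touched the recess floor, then released on its own stand. I handed the job in just after 40 s of the 99 s allowed; no verdict was reported.

- **Placement:** each touch came within about 0.8 mm of the expected floor height. The final pictures from both cameras show all four sections upright inside their recesses, with the plinth square to its recess.
- **Left alone:** the paint jar, brush, tree, yellow cylinder and purple stand look unmoved. The arm was parked clear of everything.
- **Disagreements:** some of the network position estimates were off by about a centimetre, and they took the yellow and purple look-alikes for the real parts. I used my own image measurements instead, which agreed between the two cameras to about 2–4 mm.
- **Failures:** no other check failed.

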